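# Gauge a wax block at the trimming jig

## Robot

A 6-joint arm with a two-finger parallel gripper is mounted at the origin on the work surface. World frame = base frame: x ahead of the robot, y to its left, z up, the work surface at z = 0. Lengths are in m, angles in rad, forces in N, time in s.
With the tool pointing down it reaches from about 0.25 to 0.775 m from the base axis. Payload 4 kg.
Tool frame: the origin (TCP) lies midway between the tips of the shut fingers; the grasp point (between the pads) lies manip.hold_point_z behind it (manip.hold_point_z is the distance from the TCP to the grasp point, in m); z points along the fingers, y is the line along which they close (so a half turn about z gives the same grasp; the last joint's range is limited). The gripper opens to 85 mm and grips with 20 to 120 N. Pads are 22 mm wide; open, the fingers measure 114 mm over their backs; the gripper's body (76 mm by 85 mm) begins 54 mm behind the grasp point. The pads swing forward as they close: fully open they stand 13 mm farther back than shut.
Start: joints at [1.03, 0.087, 1.371, -0, 1.684, -0.103], TCP at [0.233, 0.498, 0.231] pointing down, gripper open.
Joint ranges: [-3.1, 3.1], [-0.76, 2.03], [0.27, 2.55], [-1.08, 4.22], [0.17, 2.65], [-2.57, 2.57]. Speed limits (rad/s): [2.79, 2.79, 3.14, 3.14, 3.14, 3.14].

## Interface

Orientations are given as a unit quaternion [x, y, z, w].
In Python, from bench import manip, cams gives the robot as it stands. The module is installed in compiled form; this text tells all that it offers.
- The arm moves only by the tool jog_arm, never from a script. Its argument "moves" is one flat list of numbers, 5 for each row, row after row: the shift along the world's x, y, z each as a share of 50 cm, from -1 to 1, then the turn about the world's z as a share of 180 degrees, from -1 to 1, then the closure, from 0 (fully open) to 1 (shut). A call has 1 to 10 rows; each row is the pose to reach, as a shift and turn from the pose commanded when the call began, turning the shorter way round; what a row does not reach only later rows make up. A row lasts 1/12 s, in which the tool goes at most 41.7 mm and 7.16 degrees, less where a joint would pass 70% of its speed; a pose out of reach is approached as far as the arm can. A call with a number of a shift or a turn outside -1 to 1 is refused whole. A call with a gripper value outside its range is refused whole. The fingers move at their own pace and stop on an object; "grip_force" is the grip in N (left out, the last holds). Time passes only in rows, so rows that repeat a pose let the fingers close. It gives the time, the measured TCP pose, the force, the opening and the grip force at its end, in the units of the state.
- manip.state(): the state, without advancing time (a new reading comes with each control period).
- cams.snapshot(name): name is "scene" or "side" or "wrist"; returns the picture (400x640x3 uint8, blue, green, red); there is no depth.
- cams.get_calibration(name): a dict with "fov_y" (degrees; the focal length in pixels is half the picture's height over the tangent of half this angle, whatever the lens; pixels are square), "cx", "cy" (the principal point, pixels), "R" (3x3) and "t" (3): a world point X has camera coordinates R X + t. Camera axes: x right, y down, z forward; pixel columns grow to the right and rows downward; lengths in m; the calibration is good to about 2 mm. A picture is of the moment at which its call begins: read the wrist's pose just before it. get_calibration takes no time and is no camera call; for the wrist camera it gives the pose at the moment of the call.
- manip.hand_in(): hands the job in; it is judged then, once.
The state is a dict: "time": time; "joints": joint angles; "dq": joint speeds; "effort": joint torques, N m; "ee_pos": TCP position; "tool_rot": TCP orientation; "force": force on the tool from outside, world axes, zero at the start; "ft_torque": the same for the moment, N m; "grip_width": finger opening in m; "gripper_force": force on a finger pad.
Only numpy, scipy, OpenCV 4.12 (cv2) and the standard library are available. Lean on these libraries where they do the work, as an engineer would, in place of code of your own. Each camera call takes 0.05 s, during which the arm holds its last target. There are 200 camera calls.

## Task

Set the wax block for trimming: flip the ball-knob stop on the jig down onto the fence, slide the wax block along the channel until its end touches that stop, then flip the stop fully back up and leave the block standing at the gauged place. Leave the stop with the crossbar handle folded back.

Things in the scene. Friction and masses are not known exactly. Their poses are not given: they have to be found in the camera images.
- block: White wax block on a grey cassette, 44 x 60 x 20 mm, 0.1 kg. Origin: centre of underside; z up, y along its length and, roughly, the channel. Loose in a channel 50 mm wide, 380 long, open-ended, floor 12 mm above the table, between a fence (25 mm thick, top 42 mm above the table, side away from the robot) and a low rail (top at 20 mm). Both stops are on the fence, on its +y side.
- ball_leaf (a joint): Hinge of the wanted flip stop, the one whose steel leaf ends in a round black ball knob. 0 = down on the fence, its tab across the channel; 2.4 rad (limit) = folded up and back, as it starts. Axis level, along the fence, 48 mm above the table over the fence's rear edge. The leaf (0.12 kg) swings easily and falls by its weight: down below 1.3 rad, back above 1.75.
- ball_knob (a point): Centre of the 24 mm ball, to pinch from above along y; 68 mm above the table when down, 70 folded back. Axes turn with the leaf, about +y as it rises: y along the fence from block to stop; when down, z up, x away from the robot. Hinge axis at x 54, z -20 mm here. Leaf 16 mm wide. Its tab spans y -6 to 6 mm, 28 to 48 mm before the axis: a block touching it has its origin at y = -36 mm.
- bar_leaf (a joint): Hinge of the other flip stop on the same fence, of the same size but with a black crossbar handle (44 mm long, 12 mm diameter, along the fence) in place of the ball. It stands 100 to 160 mm from the ball-knob stop, on either side of it. 2.4 rad = folded back clear of the channel, as it starts and must stay; 0 = down.
Mind the look-alikes: they are no part of the job. What is shaped like the block but green or turquoise is not meant.

How it is judged:
By the outcome, as a careful person would: the job done as asked, in the order asked, and still so for the second after the job is handed in, with the robot touching nothing.
It also fails if it takes over 67 s, if anything falls off the work surface, if the arm or the gripper's body presses on something with over 40 N, if the wrist force passes 120 N, or if a joint passes its speed limit or range.

## Working session

There is one attempt and no reset: what is moved stays moved. The work goes in short steps, Python scripts to look and compute and a tool call to move; the robot and the scene stay as the last step left them, time stands still between calls to the robot, and variables do not carry over. Pictures are saved under pics/ and viewed, at most 10 in all, crops included, and the job is handed in when it is done.

Besides the shell and the picture viewer there is one more tool, called after ">>>" as name(argument=value, ...) on one line, values as JSON. jog_arm: Moves the arm, as the interface text tells. Shift numbers are shares of 50 cm and turn numbers shares of 180 degrees, none past 1 either way. Its arguments: {"type":"object","properties":{"moves":{"type":"array","items":{"type":"number"}},"grip_force":{"type":"number"}},"required":["moves"]}

```bash
mkdir -p pics; cat > h.py <<'E'
import numpy as np, cv2
from bench import manip, cams
def ray(c,u,v):
    f=200/np.tan(np.radians(c["fov_y"])/2)
    R=np.array(c["R"]);t=np.array(c["t"])
    return -R.T@t, R.T@np.array([(u-c["cx"])/f,(v-c["cy"])/f,1.])
def onz(c,u,v,z):
    o,d=ray(c,u,v); return o+d*(z-o[2])/d[2]
def proj(c,X):
    f=200/np.tan(np.radians(c["fov_y"])/2)
    p=np.array(c["R"])@np.array(X)+np.array(c["t"]); return p[:2]/p[2]*f+[c["cx"],c["cy"]]
E
python3 - <<'E'
from h import *
for n in ("scene","side"):
    im=cams.snapshot(n); cv2.imwrite(f"pics/{n}0.png",im)
    c=cams.get_calibration(n); print(n,c)
s=manip.state();print(s["time"],s["ee_pos"],s["tool_rot"],s["grip_width"],manip.hold_point_z)
E
```

```text
scene {'fov_y': 43.7586342580835, 'cx': 319.09664415824506, 'cy': 195.5096706179307, 'R': array([[ 0.87531815,  0.48353607, -0.0033165 ],
       [ 0.28692286, -0.52489664, -0.80134811],
       [-0.38922153,  0.70048296, -0.59818911]]), 't': array([-0.50592431, -0.11625113,  1.18864118])}
side {'fov_y': 54.04948114797393, 'cx': 322.44212153581174, 'cy': 199.14591181792173, 'R': array([[-0.76231972, -0.64719567,  0.00253222],
       [-0.44157014,  0.51724882, -0.7331231 ],
       [ 0.47316431, -0.55999234, -0.68009126]]), 't': array([0.43804804, 0.3427944 , 0.52553052])}
0.1 [0.23295048 0.49772907 0.23021368] [ 2.17163350e-01  9.76134724e-01 -9.82241663e-04 -3.38915104e-04] 0.0854246698709354 0.0187
```

View pics/scene0.png

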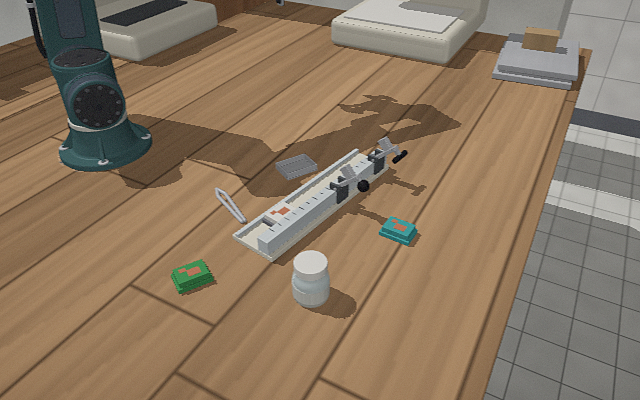

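View pics/side0.png

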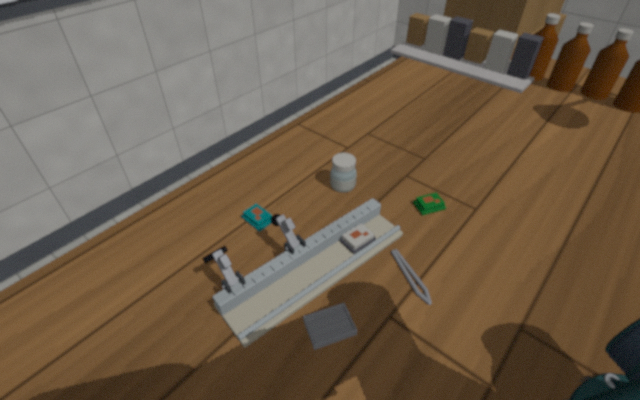

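Scene view: two stops on the fence, one with a round ball knob at about (363,186) and one with a crossbar at (400,156). Side view: ball at about (277,219), bar at (215,255). The white block is at scene (280,212) and side (358,238). The green one (193,276) and the turquoise one (398,230) are decoys. I'll confirm in a crop.

```bash
python3 - <<'E'
from h import *
a=cv2.imread("pics/scene0.png")[135:265,225:425]; b=cv2.imread("pics/side0.png")[190:345,195:415]
A=cv2.resize(a,(800,520),interpolation=cv2.INTER_CUBIC)
B=cv2.resize(b,(800,564),interpolation=cv2.INTER_CUBIC)
o=np.vstack([cv2.resize(A,(460,299)),cv2.resize(B,(425,299)).copy() if 0 else cv2.resize(B,(460,299))])
cv2.imwrite("pics/crop1.png",np.vstack([cv2.resize(a,(460,299),interpolation=2),cv2.resize(b,(425,299),interpolation=2).copy() if 0 else cv2.copyMakeBorder(cv2.resize(b,(425,299),interpolation=2),0,0,0,35,0)]))
cs,cd=[cams.get_calibration(n) for n in("scene","side")]
def tri(p,q):
    o1,d1=ray(cs,*p);o2,d2=ray(cd,*q)
    k=np.linalg.lstsq(np.c_[d1,-d2],o2-o1,rcond=None)[0]
    A1=o1+k[0]*d1;A2=o2+k[1]*d2; return (A1+A2)/2,np.linalg.norm(A1-A2)
print(tri((363,186),(277,219)),tri((400,156),(215,255)))
print("ball z70",onz(cs,363,186,.07),onz(cd,277,219,.07))
print("block top z32",onz(cs,280,211,.032),onz(cd,357,236,.032))
E
```

```text
(array([0.6411028 , 0.05659213, 0.0696604 ]), np.float64(0.0004720309609517888)) (array([0.66242096, 0.18892633, 0.0690292 ]), np.float64(0.0020567502560780134))
ball z70 [0.6414438 0.0563594 0.07     ] [0.64061246 0.05672123 0.07      ]
block top z32 [ 0.51770027 -0.04291659  0.032     ] [ 0.51682238 -0.03647587  0.032     ]
```

View pics/crop1.png

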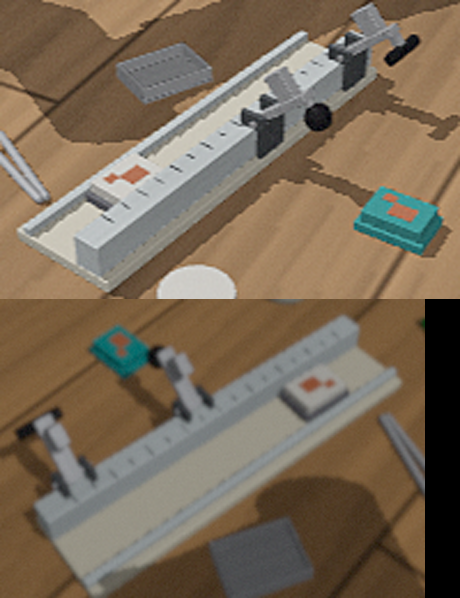

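The ball-knob stop is the nearer one, with a round knob at (363,186). The other ends in a crossbar. Moving above the ball, aligned with the fence (yaw +16°).

>>> jog_arm(moves=[0.816,-0.882,-0.04,0.089,0.3,0.816,-0.882,-0.04,0.089,0.3,0.816,-0.882,-0.04,0.089,0.3,0.816,-0.882,-0.04,0.089,0.3,0.816,-0.882,-0.04,0.089,0.3,0.816,-0.882,-0.04,0.089,0.3,0.816,-0.882,-0.04,0.089,0.3,0.816,-0.882,-0.04,0.089,0.3,0.816,-0.882,-0.04,0.089,0.3,0.816,-0.882,-0.04,0.089,0.3], grip_force=20)

```text
time: 0.93
ee_pos: [0.5118, 0.1961, 0.2172]
tool_rot: [0.079, 0.997, -0.0, -0.0]
force: [0.4, 0.6, 0.3]
grip_width: 0.06
gripper_force: 0.0
```

>>> jog_arm(moves=[0.258,-0.279,0,0,0.3,0.258,-0.279,0,0,0.3,0.258,-0.279,0,0,0.3,0.258,-0.279,0,0,0.3,0.258,-0.279,0,0,0.3,0.258,-0.279,0,0,0.3,0.258,-0.279,0,0,0.3,0.258,-0.279,0,0,0.3])

```text
time: 1.6
ee_pos: [0.6395, 0.0589, 0.2171]
tool_rot: [0.079, 0.997, 0.0, -0.001]
force: [0.4, 0.9, 0.1]
grip_width: 0.0599
gripper_force: 0.0
```

```bash
python3 - <<'E'
from h import *
s=manip.state();print(s["time"],s["ee_pos"],s["tool_rot"],s["grip_width"])
c=cams.get_calibration("wrist");im=cams.snapshot("wrist");cv2.imwrite("pics/w1.png",im);np.save("w1.npy",c,allow_pickle=True)
print(proj(c,[.641,.0566,.07]),proj(c,[.662,.189,.069]))
E
```

```text
1.6 [0.63947538 0.05893896 0.21705526] [ 7.89061335e-02  9.96881629e-01  2.91377641e-04 -8.68518283e-04] 0.059924003392764116
[313.79472458 185.68916652] [468.31882555 185.27992128]
```

View pics/w1.png

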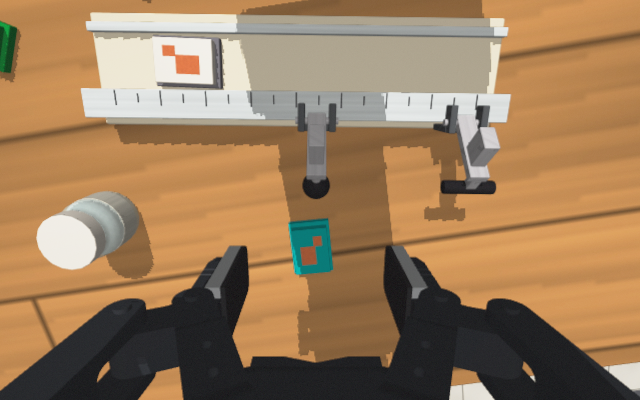

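Wrist view: the ball is at (316,186) and matches the prediction, the bar is at (468,187). The fence's channel-side edge runs (82,89)–(508,96), its rear edge (85,118)–(507,122). The block's top face spans about (154..213, 37..86).

```bash
python3 - <<'E'
from h import *
c=np.load("w1.npy",allow_pickle=True).item()
for n,p in dict(f0=(82,89),f1=(508,96)).items(): print(n,onz(c,*p,.042))
a,b=[onz(c,*p,.042) for p in((82,89),(508,96))]
y=(b-a)[:2];y/=np.linalg.norm(y);x=np.array([y[1],-y[0]]);print("ydir",y,np.degrees(np.arctan2(y[1],y[0])))
ball=onz(c,316,186,.07)[:2];print("ball",ball)
for p in((154,37),(213,39),(212,88),(155,83)):
    q=onz(c,*p,.032)[:2];print(q,"rel ball",x@(q-ball),y@(q-ball))
print("fence edge rel ball x",x@(a[:2]-ball))
print("down ball",ball-x*.1073, "tool angle",80.95)
print("tool y", np.degrees(np.arctan2(2*.99688**2-1,2*.99688*.0789)))
E
```

```text
f0 [ 0.52953586 -0.13164848  0.042     ]
f1 [0.59432928 0.23773038 0.042     ]
ydir [0.1727739  0.98496151] 80.05086094096043
ball [0.6415737  0.05843919]
[ 0.49672323 -0.06132064] rel ball -0.12198076794649816 -0.14298520762315337
[ 0.50635588 -0.01096955] rel ball -0.12119233456654069 -0.09172705104905654
[ 0.54592361 -0.02158067] rel ball -0.08038631300715046 -0.09534232370274098
[ 0.5336598  -0.07127767] rel ball -0.08387935604134154 -0.14641082431337563
fence edge rel ball x -0.07751077819431691
down ball [0.53588733 0.07697783] tool angle 80.95
tool y 80.94925048518934
```

>>> jog_arm(moves=[0.002,0.0,-0.1,-0.005,0.3,0.002,0.0,-0.2,-0.005,0.3,0.002,0.0,-0.3,-0.005,0.3,0.002,0.0,-0.334,-0.005,0.3,0.002,0.0,-0.334,-0.005,0.3,0.002,0.0,-0.334,-0.005,0.3,0.002,0.0,-0.334,-0.005,0.3,0.002,0.0,-0.334,-0.005,0.3])

```text
time: 2.32
ee_pos: [0.6439, 0.059, 0.0557]
tool_rot: [0.086, 0.996, 0.0, 0.004]
force: [0.9, 0.2, 0.8]
grip_width: 0.0598
gripper_force: 0.0
```

>>> jog_arm(moves=[-0.005,-0.002,-0.012,0,0.3,-0.005,-0.002,-0.012,0,0.3,-0.005,-0.002,-0.012,0,1,-0.005,-0.002,-0.012,0,1,-0.005,-0.002,-0.012,0,1,-0.005,-0.002,-0.012,0,1,-0.005,-0.002,-0.012,0,1,-0.005,-0.002,-0.012,0,1], grip_force=20)

```text
time: 2.98
ee_pos: [0.6391, 0.0588, 0.0455]
tool_rot: [0.087, 0.996, 0.001, 0.001]
force: [0.8, 6.3, 2.2]
grip_width: 0.0223
gripper_force: 19.6
```

```bash
python3 - <<'E'
from h import *
c=cams.get_calibration("wrist");im=cams.snapshot("wrist");cv2.imwrite("pics/w2.png",im)
s=manip.state();print(s["time"],s["ee_pos"],s["grip_width"],s["force"],s["gripper_force"])
E
```

```text
3.0333 [0.6391349  0.05879472 0.04546369] 0.022286342078220143 [1.30820701 5.29507978 3.06477307] 19.642149209976196
```

View pics/w2.png

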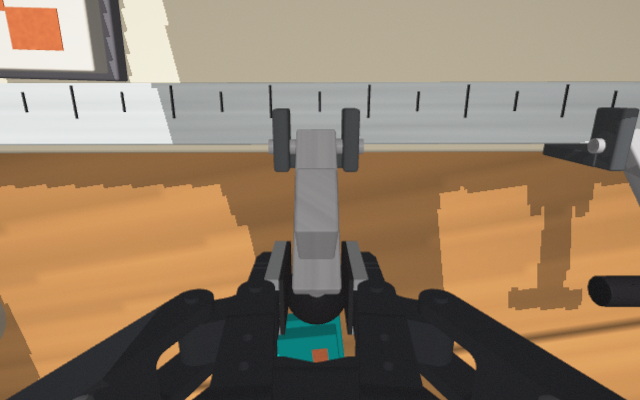

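The ball sits between the pads, but the grip is about 5 mm low. Reseating a little higher.

>>> jog_arm(moves=[0,0,0,0,0.6,0.004,-0.001,0.004,0,0.6,0.004,-0.001,0.009,0,0.6,0.004,-0.001,0.009,0,0.6,0.004,-0.001,0.009,0,1,0.004,-0.001,0.009,0,1,0.004,-0.001,0.009,0,1,0.004,-0.001,0.009,0,1,0.004,-0.001,0.009,0,1], grip_force=25)

```text
time: 3.78
ee_pos: [0.6412, 0.0585, 0.0498]
tool_rot: [0.087, 0.996, 0.001, 0.001]
force: [0.4, 5.1, 0.9]
grip_width: 0.0221
gripper_force: 24.4
```

>>> jog_arm(moves=[-0.0073,0.0013,0.0152,0,1,-0.0169,0.003,0.0292,0,1,-0.0286,0.005,0.0416,0,1,-0.0418,0.0073,0.0522,0,1,-0.0563,0.0099,0.0606,0,1,-0.0721,0.0127,0.0668,0,1,-0.0885,0.0155,0.0706,0,1,-0.105,0.0184,0.0718,0,1])

```text
time: 4.45
ee_pos: [0.5891, 0.0674, 0.0861]
tool_rot: [0.087, 0.996, 0.001, 0.002]
force: [1.7, 4.6, 0.8]
grip_width: 0.0223
gripper_force: 24.7
```

>>> jog_arm(moves=[-0.0169,0.003,-0.0012,0,1,-0.0333,0.0058,-0.005,0,1,-0.049,0.0086,-0.0114,0,1,-0.0636,0.0112,-0.0198,0,1,-0.0768,0.0135,-0.0304,0,1,-0.0883,0.0155,-0.0428,0,1,-0.0979,0.0172,-0.057,0,1,-0.1028,0.0181,-0.0666,0,1,-0.1064,0.0187,-0.0752,0,1,-0.1064,0.0187,-0.0752,0,1])

```text
time: 5.28
ee_pos: [0.5337, 0.077, 0.0464]
tool_rot: [0.087, 0.996, 0.001, -0.001]
force: [0.6, 7.0, 1.1]
grip_width: 0.0223
gripper_force: 26.3
```

>>> jog_arm(moves=[0,0,0,0,0.6,0,0,0,0,0.6,0,0,0,0,0.6,0,0,0.04,0,0.6,0,0,0.1,0,0.6,0,0,0.18,0,0.6,-0.05,0,0.26,0,0.8,-0.05,-0.08,0.26,0,1,-0.05,-0.08,0.26,0,1,-0.05,-0.08,0.26,0,1])

```text
time: 6.12
ee_pos: [0.5101, 0.0337, 0.1786]
tool_rot: [0.089, 0.996, -0.0, 0.001]
force: [0.4, -0.0, -0.8]
grip_width: 0.0004
gripper_force: 0.0
```

```bash
python3 - <<'E'
from h import *
s=manip.state();print(s["time"],s["ee_pos"],s["tool_rot"])
c=cams.get_calibration("wrist");im=cams.snapshot("wrist");cv2.imwrite("pics/w3.png",im);np.save("w3.npy",c,allow_pickle=True)
c=cams.get_calibration("scene");im=cams.snapshot("scene")[120:270,225:425];cv2.imwrite("pics/s3.png",cv2.resize(im,(600,450),interpolation=2))
E
```

```text
6.1167 [0.51008291 0.03365301 0.17859372] [ 8.85180773e-02  9.96073909e-01 -3.70261217e-04  1.08701323e-03]
```

View pics/w3.png

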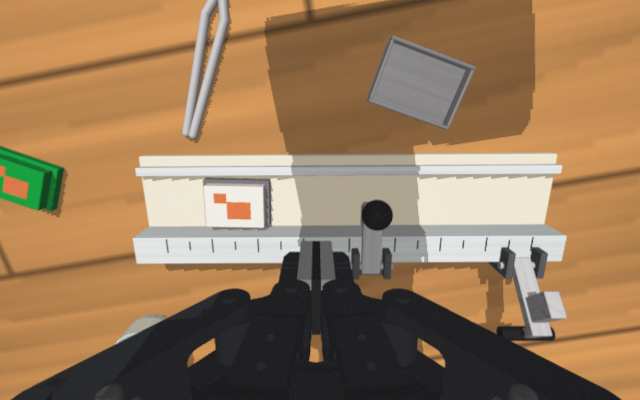

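The ball leaf lies flat across the fence, ball at (377,214). The bar stop is still folded, at (525,333). The block's top spans (205..266, 180..228).

```bash
python3 - <<'E'
from h import *
c=np.load("w3.npy",allow_pickle=True).item()
a,b=[onz(c,*p,.042) for p in((135,236),(564,235))]
print("fence ang",np.degrees(np.arctan2(*(b-a)[:2][::-1])))
y=np.array([.1727,.985]);x=np.array([y[1],-y[0]])
ball=onz(c,377,214,.068)[:2];print("ball",ball)
for p in((205,180),(266,180),(266,228),(205,227)):
    q=onz(c,*p,.032)[:2];print(q,"rel",x@(q-ball),y@(q-ball))
for s in(-.165,-.09): print(s,ball+y*s)
E
```

```text
fence ang 79.98804710214252
ball [0.5338936  0.07699846]
[ 0.49055472 -0.06005105] rel -0.019020343221724727 -0.14247838949548472
[ 0.49979582 -0.00846618] rel -0.018826570269717097 -0.09007135763639557
[ 0.54286866 -0.01799186] rel 0.025245256234202165 -0.09201546669102316
[ 0.53231771 -0.07147221] rel 0.02408863636578617 -0.1465157646733381
-0.165 [ 0.5053981  -0.08552654]
-0.09 [ 0.5183506  -0.01165154]
```

>>> jog_arm(moves=[-0.005,-0.272,0,0,1,-0.005,-0.272,0,0,1,-0.005,-0.272,0,0,1,-0.005,-0.272,0,0,1,-0.005,-0.272,-0.08,0,1,-0.005,-0.272,-0.16,0,1,-0.005,-0.272,-0.235,0,1,-0.005,-0.272,-0.235,0,1,-0.005,-0.272,-0.235,0,1,-0.005,-0.272,-0.235,0,1])

```text
time: 7.05
ee_pos: [0.5085, -0.1002, 0.0614]
tool_rot: [0.086, 0.996, -0.0, 0.001]
force: [-0.0, 0.0, 0.8]
grip_width: -0.0
gripper_force: 0.0
```

>>> jog_arm(moves=[-0.003,0,-0.04,0,1,-0.003,0,-0.083,0,1,-0.003,0,-0.083,0,1,-0.003,0,-0.083,0,1,-0.003,0,-0.083,0,1,-0.003,0,-0.083,0,1])

```text
time: 7.55
ee_pos: [0.5079, -0.101, 0.0213]
tool_rot: [0.087, 0.996, -0.0, 0.002]
force: [0.4, -0.0, -0.5]
grip_width: 0.0002
gripper_force: 0.0
```

>>> jog_arm(moves=[0.002,0.012,0,0,1,0.004,0.024,0,0,1,0.006,0.035,0,0,1,0.008,0.047,0,0,1,0.01,0.059,0,0,1,0.012,0.071,0,0,1,0.0145,0.083,0,0,1,0.0165,0.095,0,0,1,0.0186,0.106,0,0,1,0.0207,0.118,0,0,1])

```text
time: 8.38
ee_pos: [0.5163, -0.041, 0.0185]
tool_rot: [0.087, 0.996, -0.0, -0.0]
force: [-0.4, 0.2, 0.5]
grip_width: -0.0001
gripper_force: 0.4
```

>>> jog_arm(moves=[0.002,0.01,0,0,1,0.004,0.02,0,0,1,0.0055,0.03,0,0,1,0.007,0.039,0,0,1,0.0085,0.047,0,0,1,0.0095,0.053,0,0,1,0.0103,0.059,0,0,1,0.0103,0.059,0,0,1])

```text
time: 9.05
ee_pos: [0.5214, -0.0114, 0.0185]
tool_rot: [0.087, 0.996, 0.0, -0.0]
force: [0.2, 0.5, -0.6]
grip_width: -0.0002
gripper_force: 0.0
```

```bash
python3 - <<'E'
from h import *
s=manip.state();print(s["time"],s["ee_pos"],s["force"])
im=cams.snapshot("wrist");cv2.imwrite("pics/w4.png",im)
a=cams.snapshot("side")[190:345,195:415]
cv2.imwrite("pics/m4.png",np.hstack([cv2.resize(im,(480,300)),cv2.resize(a,(320,225),interpolation=2)[0:225].copy() if 0 else cv2.copyMakeBorder(cv2.resize(a,(320,225),interpolation=2),0,75,0,0,0)]))
E
```

```text
9.05 [ 0.52137134 -0.01137437  0.01845723] [ 0.21932002  0.47703991 -0.56848681]
```

View pics/m4.png

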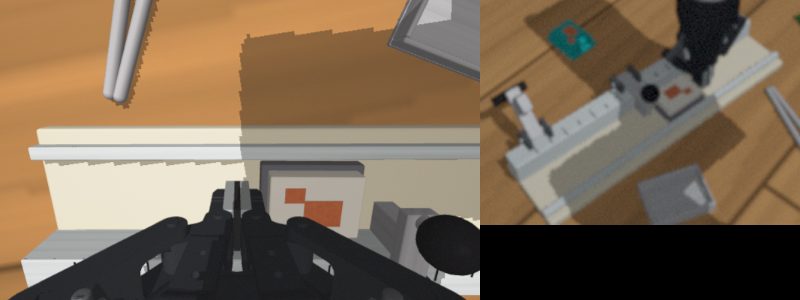

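The block is square in the channel, a little short of the tab. Creeping in, watching the force.

>>> jog_arm(moves=[0.0004,0.002,0,0,1,0.0007,0.004,0,0,1,0.001,0.006,0,0,1,0.0014,0.008,0,0,1,0.0017,0.01,0,0,1,0.002,0.012,0,0,1,0.002,0.012,0,0,1])

```text
time: 9.73
ee_pos: [0.5224, -0.0058, 0.0185]
tool_rot: [0.087, 0.996, 0.0, 0.0]
force: [-0.3, 0.5, -0.4]
grip_width: -0.0002
gripper_force: 0.0
```

>>> jog_arm(moves=[0.0004,0.001,0,0,1,0.0005,0.003,0,0,1,0.0005,0.003,0,0,1,0.0005,0.003,0,0,1])

```text
time: 10.07
ee_pos: [0.5227, -0.0044, 0.0186]
tool_rot: [0.087, 0.996, 0.0, 0.0]
force: [0.4, -0.2, 0.1]
grip_width: 0.0003
gripper_force: 0.0
```

>>> jog_arm(moves=[0.0002,0.001,0,0,1,0.0004,0.002,0,0,1,0.0004,0.002,0,0,1,0.0004,0.002,0,0,1])

```text
time: 10.4
ee_pos: [0.5228, -0.0035, 0.0186]
tool_rot: [0.087, 0.996, 0.0, 0.0]
force: [0.2, 0.1, -0.0]
grip_width: 0.0001
gripper_force: 0.2
```

>>> jog_arm(moves=[0.0002,0.001,0,0,1,0.0004,0.002,0,0,1,0.0004,0.002,0,0,1,0.0004,0.002,0,0,1])

```text
time: 10.73
ee_pos: [0.5231, -0.0025, 0.0186]
tool_rot: [0.087, 0.996, 0.0, 0.0]
force: [-0.4, -0.8, 0.3]
grip_width: 0.0002
gripper_force: 0.2
```

```bash
python3 - <<'E'
from h import *
s=manip.state();print(s["time"],s["ee_pos"],s["force"],s["ft_torque"])
im=cams.snapshot("wrist")[180:400,280:640]
cv2.imwrite("pics/m5.png",cv2.resize(im,(720,440),interpolation=2))
E
```

```text
10.7333 [ 0.5230528  -0.00249526  0.01857256] [-0.40064    -0.77853947  0.32887495] [-0.07449591  0.03311312  0.04459075]
```

View pics/m5.png

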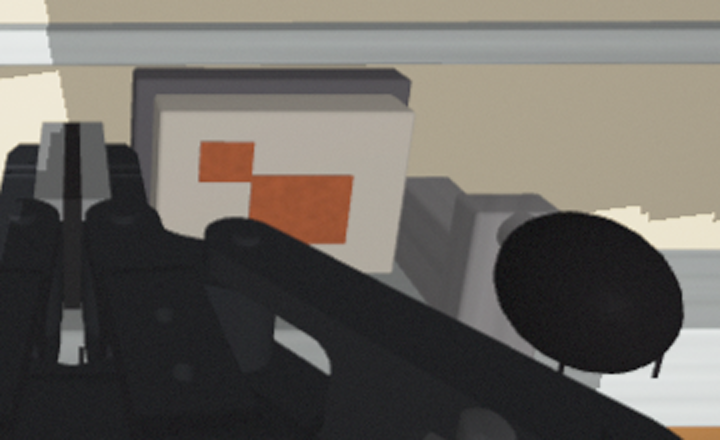

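>>> jog_arm(moves=[0.0002,0.001,0,0,1,0.0004,0.002,0,0,1,0.0004,0.002,0,0,1,0.0004,0.002,0,0,1])

```text
time: 11.12
ee_pos: [0.5232, -0.0018, 0.0186]
tool_rot: [0.087, 0.996, -0.0, -0.0]
force: [0.2, -1.8, 1.0]
grip_width: 0.0002
gripper_force: 0.9
```

>>> jog_arm(moves=[0.0002,0.001,0,0,1,0.0004,0.002,0,0,1,0.0004,0.002,0,0,1,0.0004,0.002,0,0,1])

```text
time: 11.45
ee_pos: [0.5232, -0.0016, 0.0186]
tool_rot: [0.087, 0.996, -0.001, -0.0]
force: [-1.1, -4.7, 1.0]
grip_width: -0.0002
gripper_force: 2.5
```

Contact confirmed: −4.7 N, and the tool stalled. Backing off, rising, moving over the ball.

>>> jog_arm(moves=[-0.001,-0.006,0,0,1,-0.003,-0.018,0,0,1,-0.005,-0.03,0,0,1,-0.005,-0.03,0.08,0,1,-0.005,-0.03,0.16,0,0.8,-0.005,-0.03,0.24,0,0.5,0.0204,0.05,0.26,0,0.5,0.0204,0.13,0.26,0,0.5,0.0204,0.155,0.26,0,0.5,0.0204,0.155,0.26,0,0.5])

```text
time: 12.28
ee_pos: [0.5334, 0.0798, 0.1487]
tool_rot: [0.085, 0.996, 0.001, 0.0]
force: [0.6, -0.2, -1.1]
grip_width: 0.0425
gripper_force: 0.0
```

>>> jog_arm(moves=[0,0,0,0,0.5,0,0,0,0,0.5])

```text
time: 12.45
ee_pos: [0.5331, 0.0761, 0.1477]
tool_rot: [0.087, 0.996, -0.0, -0.001]
force: [-0.8, -0.1, 0.8]
grip_width: 0.0429
gripper_force: 0.0
```

```bash
python3 - <<'E'
from h import *
s=manip.state();print(s["time"],s["ee_pos"],s["tool_rot"],s["grip_width"])
c=cams.get_calibration("wrist");im=cams.snapshot("wrist");cv2.imwrite("pics/w6.png",im);np.save("w6.npy",c,allow_pickle=True)
print(proj(c,[.5339,.077,.068]))
E
```

```text
12.45 [0.53313438 0.07608686 0.14773971] [ 8.70623980e-02  9.96202536e-01 -3.68992071e-04 -7.14083529e-04] 0.04288940670073193
[318.11555065 207.91883159]
```

View pics/w6.png

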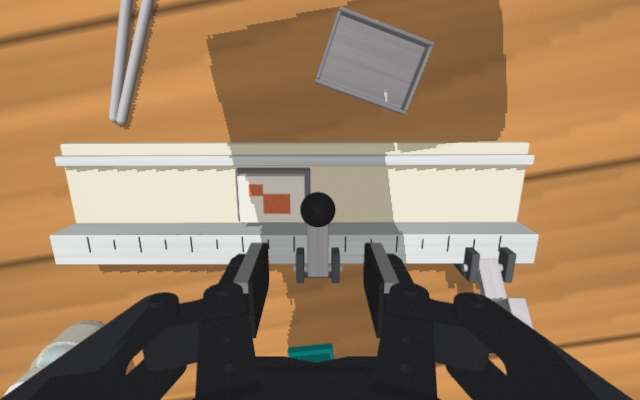

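Wrist view: the ball is at (318,209), as predicted, and the block's right edge (311) is against the tab. The bar stop is still folded back. Descending to pinch the ball.

>>> jog_arm(moves=[0.0015,0.004,-0.06,0,0.5,0.0015,0.004,-0.13,0,0.5,0.0015,0.004,-0.199,0,0.5,0.0015,0.004,-0.199,0,0.5,0.0015,0.004,-0.199,0,0.5,0.0015,0.004,-0.199,0,0.5,0.0015,0.004,-0.199,0,0.5])

```text
time: 13.08
ee_pos: [0.5365, 0.0786, 0.052]
tool_rot: [0.087, 0.996, 0.0, 0.003]
force: [-0.6, 0.2, -0.3]
grip_width: 0.0427
gripper_force: 0.0
```

>>> jog_arm(moves=[0,0,0,0,0.7,0,0,0,0,0.75,0,0,0,0,1,0,0,0,0,1,0,0,0,0,1,0,0,0,0,1], grip_force=25)

```text
time: 13.58
ee_pos: [0.5359, 0.0768, 0.052]
tool_rot: [0.087, 0.996, -0.002, 0.002]
force: [-1.2, -5.5, 5.7]
grip_width: 0.0221
gripper_force: 24.2
```

>>> jog_arm(moves=[0.008,-0.003,0.019,0,1,0.019,-0.005,0.036,0,1,0.03,-0.0068,0.049,0,1,0.043,-0.009,0.06,0,1,0.0576,-0.0116,0.068,0,1,0.073,-0.0143,0.075,0,1,0.089,-0.0172,0.079,0,1,0.106,-0.02,0.081,0,1])

```text
time: 14.25
ee_pos: [0.5874, 0.0679, 0.0907]
tool_rot: [0.087, 0.996, -0.001, -0.001]
force: [-2.7, -4.9, -1.6]
grip_width: 0.0218
gripper_force: 24.9
```

>>> jog_arm(moves=[0.0167,-0.0029,-0.0008,0,1,0.0333,-0.0058,-0.004,0,1,0.0491,-0.0086,-0.0098,0,1,0.064,-0.0112,-0.0178,0,1,0.0774,-0.0136,-0.028,0,1,0.0894,-0.0157,-0.04,0,1,0.0993,-0.0174,-0.0538,0,1,0.1062,-0.0187,-0.0666,0,1,0.1084,-0.019,-0.0718,0,1,0.1084,-0.019,-0.0718,0,1])

```text
time: 15.08
ee_pos: [0.6453, 0.0579, 0.0563]
tool_rot: [0.087, 0.996, -0.001, 0.004]
force: [3.3, -5.1, 2.6]
grip_width: 0.0219
gripper_force: 26.9
```

>>> jog_arm(moves=[0,0,0,0,1,0,0,0,0,1,0,0,0,0,0.5,0,0,0,0,0.4,0,0,0,0,0.4,0,0,0,0,0.4,0,0,0.06,0,0.4,0,0,0.14,0,0.4,0,0,0.22,0,0.4,0,0,0.3,0,0.4])

```text
time: 15.92
ee_pos: [0.6409, 0.0601, 0.2047]
tool_rot: [0.087, 0.996, 0.0, -0.001]
force: [0.8, -0.5, 0.7]
grip_width: 0.0513
gripper_force: 0.0
```

>>> jog_arm(moves=[0,0,0.04,0,0.4,0,0,0.04,0,0.4,0,0,0.04,0,0.4,0,0,0.04,0,0.4])

```text
time: 16.25
ee_pos: [0.6409, 0.0598, 0.222]
tool_rot: [0.087, 0.996, 0.0, -0.001]
force: [-0.1, -0.2, -0.9]
grip_width: 0.0514
gripper_force: 0.0
```

```bash
python3 - <<'E'
from h import *
s=manip.state();print(s["time"],s["ee_pos"],s["force"])
c=cams.get_calibration("wrist");im=cams.snapshot("wrist");cv2.imwrite("pics/w7.png",im);np.save("w7.npy",c,allow_pickle=True)
print(proj(c,[.6413,.058,.07]))
E
```

```text
16.25 [0.64091062 0.05979229 0.22199838] [-0.09900138 -0.20932019 -0.91222778]
[314.33416019 183.16140344]
```

View pics/w7.png

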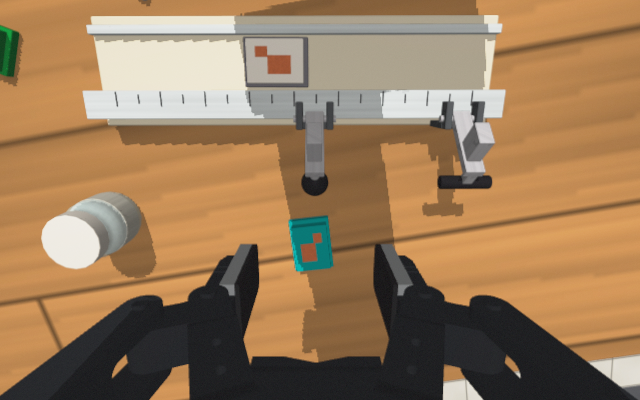

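Final view: the ball is at (314,183), exactly its folded place, the bar is folded at (465,182), and the block stands at (244..307, 38..86). Quick position check, then hand in.

```bash
python3 - <<'E'
from h import *
c=np.load("w7.npy",allow_pickle=True).item()
y=np.array([.1727,.985]);ball=onz(c,314.5,183,.07)[:2]
e=[y@(onz(c,u,62,.02)[:2]-ball) for u in(245,308)]
print(e,np.mean(e))
if abs(np.mean(e)+.036)<.004: print(manip.hand_in())
E
```

```text
[np.float64(-0.0649548245781626), np.float64(-0.006127653228939176)] -0.03554123890355088
the job is handed in; nothing more can be done
None
```

The job is handed in at about 16 s of the 67 s allowed. The ball-knob stop was flipped down, the block pushed against it, and the stop flipped fully back. The block now stands at y ≈ -35.5 mm from the knob, against -36 mm wanted, and the crossbar stop is still folded back.

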